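Clear the stamping press and stamp the cookie cartons

TASK

With the scraper block, never the fingers, wipe all the bits of broken cookie off the press bed over its open edge into the crumb tray, and stand the scraper back on its rubber mat. Then take the small cookie cartons one at a time: lay the carton flat on the bed, centred where the stamp comes down, swing the lever right down to its stop, let it return fully up, and lay the carton flat on the floor of the low blue crate before stamping the next. Leave the other things on the table where they are.

Things in the scene. Friction and masses are not known exactly. Their poses are not given: they have to be found in the camera images.
- press: Stamping press, fixed. Origin on the table under the middle of its bed; x points from bed to lever hinge (away from the robot at yaw 0), y to the crumb tray. Aluminium bed 150 mm in x by 200 in y, top at z = 45 mm, with lips 5 mm thick, 8 mm high on the -x, +x and -y edges. The +y edge (y = 100 mm) is open: the bits go off here.
- tray (a point): Centre of the crumb tray's floor, at press x = 0, y = 145, z = 6 mm. The tray adjoins the bed's open edge: inside, press y = 100 to 191 mm, x = -71 to 71 mm; its walls reach z = 45 mm, level with the bed.
- hinge (a point): Middle of the lever's hinge axis, at press x = 120, y = 0, z = 110 mm; the axis runs along the press's y. Its grey housing spans press x = 75 to 155 mm, y = -50 to 50 mm, up to z = 60 mm, with two cheeks (y = -32 to 32 mm) up to z = 126 mm.
- bed (a point): Middle of the bed's top face (press x = 0, y = 0, z = 45 mm). At its stop the stamp hovers right above this point, 36.5 mm over the bed, so on top of a carton lying there.
- bar (a point): Centre of the lever's handle: a round black bar, diameter 20 mm, 120 mm long along the press's y, fixed to the arm (26 mm wide, 14 mm thick) at its middle; it sits 190 mm from the hinge axis. The parts of the bar beside the arm are free to be pinched or hooked from above.
- stamp (a point): Centre of the stamp's face: a rubber pad 40 x 30 mm under the arm, 120 mm from the hinge.
- lever (a joint): Lever angle q, rad. 0: up at rest, arm 5 degrees beyond upright, bar at press x = 137, z = 299 mm. It grows as the bar swings over the bed to -x and down to the stop at 1.658 (arm level, bar at x = -70, z = 110 mm). Bar: x = 120 - 190 cos(1.658 - q), z = 110 + 190 sin(1.658 - q) mm. A spring returns it to 0; about 9 N at the bar holds it at the stop.
- mat: Black rubber mat, fixed, 130 mm in x by 180 mm in y, 4 mm thick; origin under its centre. The scraper's place.
- scraper: Scraper block, loose, about 0.16 kg. White plastic foot 74 mm (x) by 36 mm (y) by 34 mm high, with a wooden grip on top, 60 mm (x) by 22 mm (y), from z = 33 to 73 mm. Origin at the centre of its underside; its wiping faces are the long +y and -y sides. Starts upright on the mat.
- crate: Low blue crate, fixed, 300 mm (x) by 200 mm (y), 60 mm high, walls 5 mm; origin under its centre, inner floor at z = 5 mm. Empty at the start.
- carton_a: Small cardboard cookie carton, loose, about 0.1 kg, 96 mm (x) by 56 mm (y) by 36 mm high with a paper band and round label; origin at the centre of its underside. Lies on the table at the start. One or two are present.
- carton_b: Small cardboard cookie carton, loose, about 0.1 kg, 96 mm (x) by 56 mm (y) by 36 mm high with a paper band and round label; origin at the centre of its underside. Lies on the table at the start. One or two are present.
- chip0: Bit of broken cookie, loose, 10 g, about 20 x 16 x 11 mm; origin at the centre of its underside. Three to six are present, lying on the press bed, at least 55 mm inside its -y edge.
- chip1: Bit of broken cookie, loose, 10 g, about 20 x 16 x 11 mm; origin at the centre of its underside. Three to six are present, lying on the press bed, at least 55 mm inside its -y edge.
- chip2: Bit of broken cookie, loose, 10 g, about 20 x 16 x 11 mm; origin at the centre of its underside. Three to six are present, lying on the press bed, at least 55 mm inside its -y edge.
- chip3: Bit of broken cookie, loose, 10 g, about 20 x 16 x 11 mm; origin at the centre of its underside. Three to six are present, lying on the press bed, at least 55 mm inside its -y edge.
- chip4: Bit of broken cookie, loose, 10 g, about 20 x 16 x 11 mm; origin at the centre of its underside. Three to six are present, lying on the press bed, at least 55 mm inside its -y edge.
- chip5: Bit of broken cookie, loose, 10 g, about 20 x 16 x 11 mm; origin at the centre of its underside. Three to six are present, lying on the press bed, at least 55 mm inside its -y edge.
- cookie: Whole cookie, 72 mm across, 19 mm high; bystander, loose. Origin under its centre.
- label_roll: Roll of paper labels, 72 mm across, 40 mm high; bystander, loose. Origin under its centre.
- jar: Amber jar, 72 mm across, 110 mm high; bystander, loose. Origin under its centre.
- bowl: Steel bowl, 124 mm across, 50 mm high; bystander, loose. Origin under its centre.
- labeller: White hand labeller, 150 mm long with its black handle, 105 mm high; bystander, loose. Origin under its body.

How it is judged (in metres and radians):
On the way, in this order (a step that is already met when the one before it is completed fails the run):
1. every bit of cookie is in the crumb tray, wiped there with the scraper (it is still at the bed) (x of chip0 in the frame of press between -0.075 and 0.075 m and y of chip0 in the frame of press between 0.095 and 0.195 m and z of each of chip0, chip1, chip2, chip3, chip4, chip5 in the frame of press below 0.042 m and x of chip1 in the frame of press between -0.075 and 0.075 m and y of chip1 in the frame of press between 0.095 and 0.195 m and x of chip2 in the frame of press between -0.075 and 0.075 m and y of chip2 in the frame of press between 0.095 and 0.195 m and x of chip3 in the frame of press between -0.075 and 0.075 m and y of chip3 in the frame of press between 0.095 and 0.195 m and x of chip4 in the frame of press between -0.075 and 0.075 m and y of chip4 in the frame of press between 0.095 and 0.195 m and x of chip5 in the frame of press between -0.075 and 0.075 m and y of chip5 in the frame of press between 0.095 and 0.195 m and x of scraper in the frame of press between -0.12 and 0.12 m and y of scraper in the frame of press between -0.2 and 0.25 m), for 0.2 s.
2. the scraper stands upright on its mat, let go (x of scraper in the frame of mat between -0.055 and 0.055 m and y of scraper in the frame of mat between -0.075 and 0.075 m and z of scraper in the frame of mat below 0.012 m and angle between scraper's own z axis and vertical below 0.12 rad and contact force between the fingers and scraper below 0.3 N), for 0.2 s.
3. a carton lies centred under the stamp with the lever down at its stop (((z of stamp in the frame of carton_a below 0.041 m and x of stamp in the frame of carton_a between -0.018 and 0.018 m and y of stamp in the frame of carton_a between -0.018 and 0.018 m and angle between carton_a's own z axis and vertical below 0.1 rad) or (z of stamp in the frame of carton_b below 0.041 m and x of stamp in the frame of carton_b between -0.018 and 0.018 m and y of stamp in the frame of carton_b between -0.018 and 0.018 m and angle between carton_b's own z axis and vertical below 0.1 rad))), for 0.1 s.
4. the lever is back up (value of joint lever below 0.08 rad), for 0.1 s.
5. with the first carton in the crate, the other one lies under the stamp with the lever at its stop (if there is just one carton: it is in the crate) ((((x of carton_a in the frame of crate between -0.145 and 0.145 m and y of carton_a in the frame of crate between -0.095 and 0.095 m and z of carton_a in the frame of crate below 0.015 m and angle between carton_a's own z axis and vertical below 0.12 rad) and (z of stamp in the frame of carton_b below 0.041 m and x of stamp in the frame of carton_b between -0.018 and 0.018 m and y of stamp in the frame of carton_b between -0.018 and 0.018 m and angle between carton_b's own z axis and vertical below 0.1 rad)) or ((x of carton_b in the frame of crate between -0.145 and 0.145 m and y of carton_b in the frame of crate between -0.095 and 0.095 m and z of carton_b in the frame of crate below 0.015 m and angle between carton_b's own z axis and vertical below 0.12 rad) and (z of stamp in the frame of carton_a below 0.041 m and x of stamp in the frame of carton_a between -0.018 and 0.018 m and y of stamp in the frame of carton_a between -0.018 and 0.018 m and angle between carton_a's own z axis and vertical below 0.1 rad)))), for 0.1 s.
At the end, for the whole second after the job is handed in: All bits of cookie in the crumb tray; scraper upright on the mat (within 12 mm of it in height, its centre over the mat); every carton flat on the crate's floor, none stacked or tilted over 0.12 rad; lever up (below 0.08 rad); everything at rest (all of step 2 and x of chip0 in the frame of press between -0.075 and 0.075 m and y of chip0 in the frame of press between 0.095 and 0.195 m and z of each of chip0, chip1, chip2, chip3, chip4, chip5 in the frame of press below 0.042 m and x of chip1 in the frame of press between -0.075 and 0.075 m and y of chip1 in the frame of press between 0.095 and 0.195 m and x of chip2 in the frame of press between -0.075 and 0.075 m and y of chip2 in the frame of press between 0.095 and 0.195 m and x of chip3 in the frame of press between -0.075 and 0.075 m and y of chip3 in the frame of press between 0.095 and 0.195 m and x of chip4 in the frame of press between -0.075 and 0.075 m and y of chip4 in the frame of press between 0.095 and 0.195 m and x of chip5 in the frame of press between -0.075 and 0.075 m and y of chip5 in the frame of press between 0.095 and 0.195 m and x of carton_a in the frame of crate between -0.145 and 0.145 m and y of carton_a in the frame of crate between -0.095 and 0.095 m and z of each of carton_a, carton_b in the frame of crate below 0.015 m and angle between each of carton_a, carton_b's own z axis and vertical below 0.12 rad and x of carton_b in the frame of crate between -0.145 and 0.145 m and y of carton_b in the frame of crate between -0.095 and 0.095 m and value of joint lever below 0.08 rad and linear speed of each of carton_a, carton_b, scraper below 0.02 m/s); the robot touches nothing.
It fails at once if the fingers or arm touch a bit of cookie (contact force between any of the arm, the fingers and chip0 above 0.5 N or contact force between any of the arm, the fingers and chip1 above 0.5 N or contact force between any of the arm, the fingers and chip2 above 0.5 N or contact force between any of the arm, the fingers and chip3 above 0.5 N or contact force between any of the arm, the fingers and chip4 above 0.5 N or contact force between any of the arm, the fingers and chip5 above 0.5 N).
It fails at once if a bystander (cookie, label roll, jar, bowl, labeller) is moved more than 30 mm (distance of any of cookie, label_roll, jar, bowl, labeller from where it was at the start of the episode above 0.03 m).
Of carton_a, carton_b only 1 to 2 are there at a start; the rules pass over those that are not, and their reading is None.
Of chip0, chip1, chip2, chip3, chip4, chip5 only 3 to 6 are there at a start; the rules pass over those that are not, and their reading is None.
At some moment in a run one of carton_a, carton_b may be knocked a few centimetres aside while the robot is not near it.
Once in a run the grip may slacken for a moment while it holds something.
It also fails if it takes over 210 s, if anything falls off the work surface, if the arm or the gripper's body presses on something with over 40 N, if the wrist force passes 120 N, or if a joint passes its speed limit or range.

ROBOT

A 6-joint arm with a two-finger parallel gripper is mounted at the origin on the work surface. World frame = base frame: x ahead of the robot, y to its left, z up, the work surface at z = 0. Lengths are in mm, angles in degrees, forces in N, time in s.
With the tool pointing down it reaches from about 350 to 850 mm from the base axis. Payload 8.1 kg.
Tool frame: the origin (TCP) lies on the centre line of the jaws, within the pads' length; the fingertips stand 19 mm ahead of it and the grasp point (between the pads) is the TCP (r.tip_reach is the z of the fingertips in the tool frame, in mm); z points along the fingers, y is the line along which they close (so a half turn about z gives the same grasp; the last joint's range is limited). The gripper opens to 85 mm and grips with 20 to 120 N. Pads are 22 mm wide; open, the fingers measure 114 mm over their backs; the gripper's body (76 mm by 85 mm) begins 54 mm behind the grasp point. The pads swing forward as they close: fully open they stand 13 mm farther back than shut.
Start: joints at [-78.518, 7.471, 85.268, -0, 87.261, -4.893], TCP at [169.175, -575.661, 250.292] pointing down, gripper open.
Joint ranges: [-169.43, 169.43], [-51.17, 129.36], [1.28, 143.12], [-76.62, 256.62], [0, 156.53], [-152.29, 152.29]. Speed limits (degrees/s): [136.94, 136.94, 159.86, 180, 180, 180].

INTERFACE

Orientations are given as [roll, pitch, yaw] about the fixed x, y, z axes, in that order (R = Rz(yaw) Ry(pitch) Rx(roll)).
In Python, from bench import r gives the robot as it stands. The module is installed in compiled form; this text tells all that it offers.
- The arm moves only by the shell command python3 -m handwheel 'ROWS' [FORCE]. ROWS is JSON, a list of rows, each a list of 7 numbers: the shift along the tool's x, y, z in m, then the turn, a rotation vector about the tool's x, y, z in degrees, then the finger opening in m, from 0 to 0.0854. In form: [[tx, ty, tz, ax, ay, az, claw], ...]. A call has 1 to 8 rows; each row shifts and turns the commanded pose from where the row before left it, along the tool's axes as they then stand; what a row does not reach is not made up. A row lasts 1/12 s, in which the tool goes at most 41.7 mm and 7.16 degrees, less where a joint would pass 70% of its speed; a pose out of reach is approached as far as the arm can. A call with a gripper value outside its range is refused whole. The fingers move at their own pace and stop on an object; FORCE is the grip in N (left out, the last holds). Time passes only in rows, so rows that do not move let the fingers close. It gives the time, the measured TCP pose, the force, the opening and the grip force at its end, in the units of the state.
- r.sense(): the state, without advancing time (a new reading comes with each control period).
- r.snapshot(name): name is "scene" or "top"; returns (picture, depth): 384x512x3 uint8, blue, green, red; 384x512 float32, mm along the optical axis (not along the pixel's ray), 0 where there is no reading.
- r.calibration(name): a dict with "vfov" (degrees; the focal length in pixels is half the picture's height over the tangent of half this angle, whatever the lens; pixels are square), "cx", "cy" (the principal point, pixels), "rvec" (rotation vector, rad) and "tvec" (3), from world to camera coordinates, as OpenCV has them. Camera axes: x right, y down, z forward; pixel columns grow to the right and rows downward; lengths in mm; the calibration is good to about 2 mm. A picture is of the moment at which its call begins. calibration takes no time and is no camera call.
- r.hand_in(): hands the job in; it is judged then, once.
The state is a dict: "time": time; "joint_pos": joint angles; "qd": joint speeds; "joint_efforts": joint torques, N m; "tool_pos": TCP position; "tcp_rot": TCP orientation; "ft_force": force on the tool from outside, world axes, zero at the start; "wrist_torque": the same for the moment, N m; "finger_gap": finger opening in mm; "grip_force": force on a finger pad.
Only numpy, scipy, OpenCV 4.12 (cv2) and the standard library are available. Lean on these libraries where they do the work, as an engineer would, in place of code of your own. Each camera call takes 0.05 s, during which the arm holds its last target. There are 200 camera calls.

## Working session

There is one attempt and no reset: what is moved stays moved. The work goes in short steps, Python scripts to look and compute and a shell command to move; the robot and the scene stay as the last step left them, time stands still between calls to the robot, and variables do not carry over. Pictures are saved under pics/ and viewed, at most 14 in all, crops included, and the job is handed in when it is done.

```bash
mkdir -p pics
cat > h.py <<'E'
import numpy as np, cv2
from bench import r
def cam(n):
    c=r.calibration(n); f=192/np.tan(np.radians(c["vfov"])/2)
    K=np.array([[f,0,c["cx"]],[0,f,c["cy"]],[0,0,1.]])
    return K,np.array(c["rvec"],float).ravel(),np.array(c["tvec"],float).ravel(),c
def cloud(n,d):
    K,rv,t,_=cam(n); R=cv2.Rodrigues(rv)[0]
    v,u=np.mgrid[:384,:512]
    P=np.stack([(u-K[0,2])/K[0,0]*d,(v-K[1,2])/K[1,1]*d,d],-1).astype(float)
    W=(P-t)@R; W[d==0]=np.nan
    return W
def proj(n,p):
    K,rv,t,_=cam(n); return cv2.projectPoints(np.array(p,float).reshape(-1,3),rv,t,K,None)[0].reshape(-1,2)
def shot(n,name=None):
    im,d=r.snapshot(n); 
    if name: cv2.imwrite(f"pics/{name}.png",im)
    return im,d,cloud(n,d)
E
python3 - <<'E'
from h import *
for n in("scene","top"):
    im,d,W=shot(n,n+"0"); np.savez(f"/tmp/{n}0.npz",im=im,d=d,W=W)
    print(cam(n)[3])
print(r.sense())
E
```

```text
{'vfov': 49.63975106807584, 'cx': 252.6325110759266, 'cy': 189.61939503692656, 'rvec': array([ 0.68261406,  2.60826578, -1.11894038]), 'tvec': array([ 497.71554115,  -27.67943837, 1479.02647187])}
{'vfov': 57.21880907954554, 'cx': 254.08905011140266, 'cy': 195.96638133086267, 'rvec': array([ 2.1272492 , -2.1867796 ,  0.17638833]), 'tvec': array([ -19.51313791,  605.63125877, 1040.53067277])}
{'time': 0.1, 'joint_pos': array([-7.85167130e+01,  7.51157453e+00,  8.53239574e+01, -8.58764564e-04,
        8.72601948e+01, -4.89462129e+00]), 'qd': array([-0.0040205 , -0.10354186, -0.18956767, -0.01946045,  0.05264024,
        0.02830532]), 'joint_efforts': array([ 1.06153442e-03, -5.70950961e+01, -5.01941192e+01, -1.59488231e-04,
        8.13835912e-03, -1.64522262e-07]), 'tool_pos': array([ 169.09144027, -575.19933601,  249.33222281]), 'tcp_rot': array([-1.79904549e+02, -7.31313829e-03,  1.63779440e+01]), 'ft_force': array([-0.21920755, -0.7847969 ,  1.12905082]), 'wrist_torque': array([-0.01319382,  0.06376774,  0.04750467]), 'grip_force': 0.0, 'finger_gap': 85.1433422787404}
```

View pics/scene0.png

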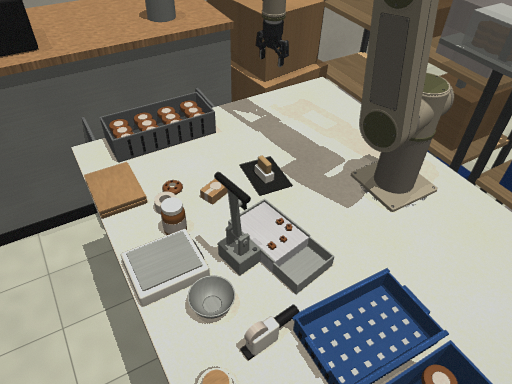

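View pics/top0.png

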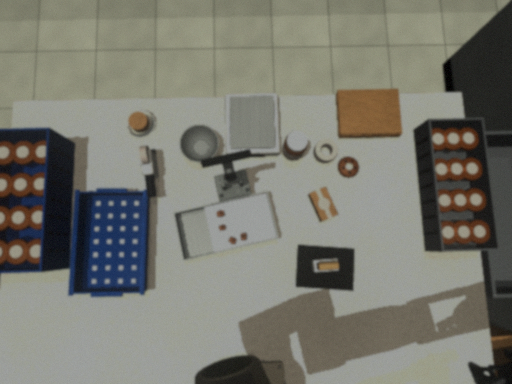

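The scene view shows the lever press at about (240,235) with the crumb tray to its right, and the blue crate at (370,325). The top view shows:
- the bed at (240,220) with four bits, at (222,213), (221,227), (232,239) and (243,237)
- the open tray at (195,232)
- the scraper on its mat at (326,266)
- one carton at (322,204)
- the crate at (108,242)

Next I'll measure these in both clouds.

Run:
```python
from h import *
for n in("top","scene"):
    z=np.load(f"/tmp/{n}0.npz"); W=z["W"]; im=z["im"]; 
    pts=W.reshape(-1,3); ok=np.isfinite(pts).all(1)
    tab=pts[ok&(abs(pts[:,2])<12)&(pts[:,0]>300)&(pts[:,0]<700)&(abs(pts[:,1])<300)]
    print(n,"table z med",np.median(tab[:,2]))
    if n=="top":
        for nm,(u,v) in dict(mat=(305,280),scr=(326,266),carton=(322,204),chip=(222,213),bed=(250,215),tray=(193,235),crateL=(73,240),crate=(113,232),base=(230,370)).items(): print(nm,W[v,u].round(0))
    X,Y,Z=[W[...,i] for i in range(3)]
    def rect(nm,m,minarea=15):
        m=m.astype(np.uint8); k,l,s,_=cv2.connectedComponentsWithStats(m)
        for i in range(1,k):
            if s[i,4]<minarea: continue
            P=W[l==i]; rr=cv2.minAreaRect(P[:,:2].astype(np.float32))
            print(nm,s[i,4],"c",np.round(rr[0],1),"wh",np.round(rr[1],1),"ang",round(rr[2],1),"z",np.percentile(P[:,2],[10,50,90]).round(1))
    rect("raised>55",(Z>28)&(X>350)&(X<950)&(abs(Y)<480))
    rect("low6-25",(Z>8)&(Z<25)&(X>350)&(X<950)&(abs(Y)<480),30)
    g=im.astype(int).max(2)
    rect("mat",(g<60)&(Z<15)&(Z>-8)&(X>300)&(X<750)&(Y<0)&(Y>-300),200)
z=np.load("/tmp/top0.npz"); im=z["im"]
cv2.imwrite("pics/crop.png",cv2.resize(im[110:310,160:370],None,fx=3.7,fy=2.95*1.0,interpolation=cv2.INTER_CUBIC)[:, :780])
```

```text
top table z med 0.7515369014816748
mat [ 344. -187.    3.]
scr [ 389. -239.   78.]
carton [ 575. -246.   39.]
chip [554.  62.  55.]
bed [546. -22.  44.]
tray [492. 157.  11.]
crateL [485. 501.  61.]
crate [509. 407.   2.]
base [203.  31. 353.]
raised>55 2305 c [ 873.  -398.5] wh [162.9 153.9] ang 90.0 z [33.8 36.6 39.3]
raised>55 8489 c [677.8  43.7] wh [317.7 535.6] ang 86.8 z [43.  49.6 63.2]
raised>55 260 c [862.7 327.2] wh [58.6 58.2] ang 1.2 z [29.2 31.8 33.8]
raised>55 556 c [ 756.3 -166.1] wh [66.7 66.5] ang 26.2 z [ 57.9 109.  112.3]
raised>55 315 c [ 749.3 -269.5] wh [69.5 70.8] ang 42.0 z [35.9 40.2 43.1]
raised>55 1391 c [557.4 291.7] wh [346.4 239.7] ang 32.3 z [54.9 61.4 81.8]
raised>55 564 c [ 578.7 -251.7] wh [96.2 56.3] ang 21.3 z [33.7 36.4 39.2]
raised>55 307 c [ 390.9 -246.8] wh [36.1 72.7] ang 2.5 z [36.5 72.4 78.2]
low6-25 138 c [ 831.9 -361.3] wh [218.2 107.1] ang 47.2 z [11.5 17.3 21. ]
low6-25 57 c [837.5 308. ] wh [27.3 82.5] ang 38.9 z [ 9.6 16.  22.1]
low6-25 39 c [842.  317.8] wh [16.6 53.2] ang 24.3 z [10.9 17.8 24.1]
low6-25 449 c [776.5 130. ] wh [93.5 
[... 1408 characters left out ...]
4 -224.5] wh [47.  89.9] ang 74.3 z [ 9.7 17.  24. ]
low6-25 196 c [ 871.8 -317.3] wh [153.6  13.1] ang 0.3 z [10.9 16.5 21.6]
low6-25 182 c [478.8 112.7] wh [ 65.9 150.4] ang 68.8 z [ 9.5 16.6 23.1]
low6-25 393 c [582.3 132.7] wh [108.8 333.2] ang 54.7 z [ 9.6 16.6 23.2]
low6-25 232 c [841.9  50.1] wh [ 16.5 199. ] ang 86.8 z [10.4 17.6 23.3]
low6-25 234 c [478.6 305.3] wh [  4.8 256.7] ang 88.6 z [ 9.5 16.5 23.5]
low6-25 584 c [772.6 127.9] wh [87.8 96.8] ang 66.0 z [10.  15.4 23. ]
low6-25 162 c [629.3 377.6] wh [163.    4.6] ang 89.0 z [ 9.8 16.9 23.9]
low6-25 191 c [724.7 294. ] wh [92.5 33.8] ang 3.1 z [10.8 14.8 21.2]
mat 670 c [ 382.6 -231.1] wh [147.2 130.9] ang 85.2 z [0.8 3.6 6.2]
```

View pics/crop.png

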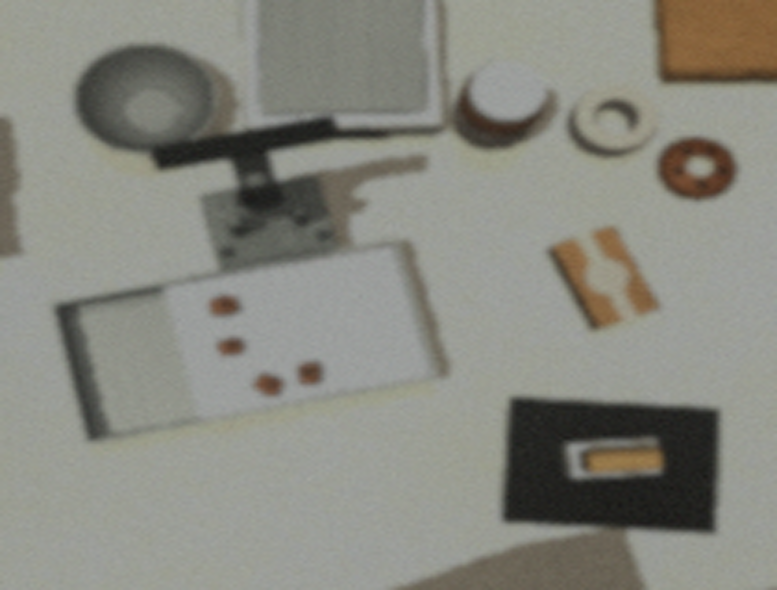

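There is one carton and four bits, and nothing else is on the bed. Next I'll refine the poses of the press, mat, scraper and crate.

Run:
```python
from h import *
from scipy.optimize import minimize
D={n:np.load(f"/tmp/{n}0.npz") for n in("top","scene")}
def loc(P,c,a):
    a=np.radians(a); R=np.array([[np.cos(a),-np.sin(a)],[np.sin(a),np.cos(a)]]); return (P[:,:2]-c)@R
for n in D:
    W=D[n]["W"].reshape(-1,3); W=W[np.isfinite(W).all(1)]
    # bed-level points incl tray rim
    B=W[(W[:,2]>38)&(W[:,2]<56)&(W[:,0]>420)&(W[:,0]<660)&(W[:,1]>-150)&(W[:,1]<260)]
    best=None
    for a in np.arange(5,20,.5):
        # extents using front edge(-x) and -y edge sharpness
        L=loc(B,np.array([540,40]),a)
        h,_=np.histogram(L[:,0],np.arange(-150,150,2)); hy,_=np.histogram(L[:,1],np.arange(-250,250,2))
        s=(np.diff(h.astype(float))**2).sum()+(np.diff(hy.astype(float))**2).sum()
        if best is None or s>best[0]: best=(s,a)
    a=best[1]; L=loc(B,np.array([540,40]),a)
    m=L[:,1]<80
    print(n,"yaw",a,"x pct (bed)",np.percentile(L[m,0],[0.3,1,2,98,99,99.7]).round(1),"y",np.percentile(L[:,1],[.3,1,2,98,99,99.7]).round(1),"zbed",np.median(B[:,2]))
# orthophotos
def ortho(n,z,x0,x1,y0,y1,s):
    X,Y=np.meshgrid(np.arange(x1,x0,-1/s),np.arange(y1,y0,-1/s),indexing="ij")
    p=proj(n,np.stack([X.ravel(),Y.ravel(),np.full(X.size,z)],1)).reshape(*X.shape,2).astype(np.float32)
    return cv2.remap(D[n]["im"],p[...,0],p[...,1],cv2.INTER_LINEAR)
o=[ortho(n,45,420,680,-140,260,1) for n in("top","scene")]
cv2.imwrite("pics/ortho.png",np.vstack(o))
# mat: dark pixels on plane z=4
for n in D:
    m=ortho(n,4,280,500,-360,-120,1).max(2)
    print(n,np.percentile(m,[5,20,50,90]))
    k,l,s,_=cv2.connectedComponentsWithStats((m<85).astype(np.uint8))
    i=1+s[1:,4].argmax(); P=np.argwhere(l==i); W=np.stack([500-P[:,0],-120-P[:,1]],1)
    print("mat",n,[np.round(q,1) for q in cv2.minAreaRect(W.astype(np.float32))])
# scraper: grip top z 66..85
for n in D:
    W=D[n]["W"].reshape(-1,3)
    for lo,hi in((28,42),(64,85)):
        P=W[(W[:,2]>lo)&(W[:,2]<hi)&(W[:,0]>330)&(W[:,0]<450)&(W[:,1]>-310)&(W[:,1]<-180)]
        if len(P)>5: print("scr",n,lo,len(P),[np.round(q,1) for q in cv2.minAreaRect(P[:,:2].astype(np.float32))],np.median(P[:,2]),P.mean(0).round(1))
# chips: brown on bed
for n in D:
    im=D[n]["im"].astype(int); W=D[n]["W"]
    m=(im[...,2]-im[...,0]>30)&(W[...,2]>40)&(W[...,2]<70)&(W[...,0]>430)&(W[...,0]<660)&(abs(W[...,1]-20)<130)
    k,l,s,_=cv2.connectedComponentsWithStats(m.astype(np.uint8))
    for i in range(1,k):
        if s[i,4]>5: print("chip",n,s[i,4],np.median(W[l==i],0).round(0))
# crate inside
W=D["top"]["W"].reshape(-1,3); P=W[(W[:,2]>50)&(W[:,2]<70)&(W[:,0]>350)&(W[:,0]<700)&(W[:,1]>270)&(W[:,1]<540)]
print("crate rim",[np.percentile(P[:,i],[1,50,99]).round(0) for i in(0,1)],cv2.minAreaRect(P[:,:2].astype(np.float32)))
```

```text
top yaw 11.0 x pct (bed) [-92.5 -91.4 -90.   54.9  56.3  63.5] y [-130.7 -129.2 -126.8  159.9  161.8  163.2] zbed 45.57523102958009
scene yaw 11.5 x pct (bed) [-94.9 -93.  -91.6  84.  107.1 121.6] y [-127.8 -125.2 -123.4  166.   166.9  167.6] zbed 45.023342582291995
top [ 32.  36. 126. 158.]
mat top [array([ 379.9, -250.9]), array([177.5, 129.8]), np.float64(84.5)]
scene [ 34.  37. 146. 212.]
mat scene [array([ 381.5, -247.1]), array([181.5, 129.3]), np.float64(84.6)]
scr top 28 124 [array([ 390.9, -246.8]), array([36.1, 72.7]), np.float64(2.5)] 37.94526862793435 [ 393.2 -239.9   37.9]
scr top 64 165 [array([ 390.9, -248.1]), array([22. , 61.2]), np.float64(2.6)] 76.63640093610304 [ 391.2 -246.4   76.2]
scr scene 28 94 [array([ 396.5, -242.1]), array([37.4, 77. ]), np.float64(18.0)] 36.32557999349275 [ 397.4 -232.8   35.8]
scr scene 64 100 [array([ 391.4, -242.2]), array([24.7, 59.1]), np.float64(4.0)] 75.13455738815722 [ 392.3 -240.2   73.9]
chip top 29 [554.  68.  55.]
chip top 18 [512.  65.  56.]
chip top 22 [481.   1.  56.]
chip top 26 [472.  34.  56.]
chip scene 32 [484.   6.  55.]
chip scene 34 [474.  41.  55.]
chip scene 29 [512.  69.  55.]
chip scene 41 [556.  74.  55.]
crate rim [array([355., 534., 685.]), array([273., 491., 540.])] ((524.1760864257812, 405.63934326171875), (269.93780517578125, 349.5907287597656), 89.57408142089844)
```

View pics/ortho.png

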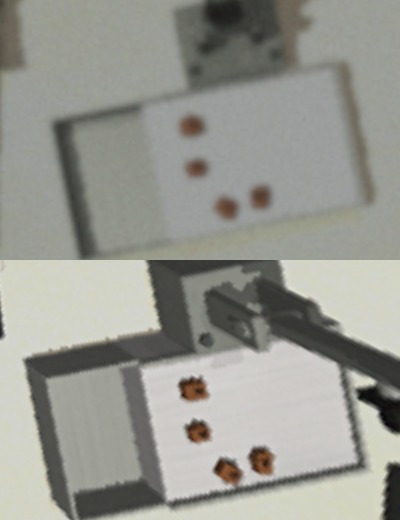

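The orthophotos show the bed and tray outline clearly. The tray is at the left, from (75,115) to (160,260), and the bed is to its right with the bits on its tray half. The two cameras differ by about 5 mm in y, so I average them:

| Thing | Position (mm) | Yaw (°) |
|---|---|---|
| Press | (528, 8) | 11.2 |
| Scraper | (391.5, -245) | 93 |
| Carton | (579, -250) | 21 |

Heights match the text. First I turn the tool to yaw 93°.

```bash
cat > go.py <<'E'
# usage: go.py x y z yaw [press]  -> shift in tool axes (m) and turn about tool z (deg) from now
import sys; from h import *
PO,PY=np.array([528,8.]),11.2
a=[float(v) for v in sys.argv[1:5]]
if len(sys.argv)>5:
    c,s=np.cos(np.radians(PY)),np.sin(np.radians(PY)); x,y=a[:2]; a[0],a[1]=PO[0]+c*x-s*y,PO[1]+s*x+c*y; a[3]+=PY
s=r.sense(); R=cv2.Rodrigues(np.zeros(3))[0]
from scipy.spatial.transform import Rotation as Ro
R=Ro.from_euler("xyz",s["tcp_rot"],degrees=True).as_matrix()
print("target",np.round(a,1),"now",s["tool_pos"].round(1),s["tcp_rot"].round(1),"shift",(R.T@(np.array(a[:3])-s["tool_pos"])/1000).round(4),"turn",round(-(a[3]-s["tcp_rot"][2]),1))
E
python3 -m handwheel '[[0,0,0,0,0,-7,0.06],[0,0,0,0,0,-7,0.06],[0,0,0,0,0,-7,0.06],[0,0,0,0,0,-7,0.06],[0,0,0,0,0,-7,0.06],[0,0,0,0,0,-7,0.06],[0,0,0,0,0,-7,0.06],[0,0,0,0,0,-7,0.06]]' 60
python3 -m handwheel '[[0,0,0,0,0,-7,0.06],[0,0,0,0,0,-7,0.06],[0,0,0,0,0,-6.6,0.06],[0,0,0,0,0,0,0.06]]'
python3 go.py 391.5 -245 150 93
```

```text
time: 0.77
tool_pos: [169.1, -575.3, 249.7]
tcp_rot: [-180.0, -0.1, 72.7]
ft_force: [-0.3, 1.3, -0.1]
finger_gap: 59.5
grip_force: 0.0
time: 1.1
tool_pos: [169.1, -575.4, 249.7]
tcp_rot: [-180.0, -0.1, 93.3]
ft_force: [0.4, -0.6, -0.3]
finger_gap: 60.1
grip_force: 0.0
target [ 391.5 -245.   150.    93. ] now [ 169.1 -575.4  249.7] [-1.80e+02 -1.00e-01  9.33e+01] shift [0.3169 0.241  0.1   ] turn 0.3
```

```bash
python3 -m handwheel '[[0.02,0.015,0,0,0,0,0.06],[0.025,0.019,0,0,0,0,0.06],[0.025,0.019,0,0,0,0,0.06],[0.025,0.019,0,0,0,0,0.06],[0.025,0.019,0,0,0,0,0.06],[0.025,0.019,0,0,0,0,0.06],[0.025,0.019,0,0,0,0,0.06],[0.025,0.019,0,0,0,0,0.06]]'
python3 -m handwheel '[[0.025,0.019,0.02,0,0,0,0.06],[0.025,0.019,0.02,0,0,0,0.06],[0.025,0.019,0.02,0,0,0,0.06],[0.025,0.019,0.02,0,0,0,0.06],[0.02,0.013,0.02,0,0,0,0.06],[0.002,0.004,0,0,0,0,0.06],[0,0,0,0,0,0,0.06]]'
python3 go.py 391.5 -245 66 93
```

```text
time: 1.77
tool_pos: [307.3, -371.8, 250.0]
tcp_rot: [-180.0, -0.0, 92.7]
ft_force: [1.6, -0.6, -0.2]
finger_gap: 60.0
grip_force: 0.0
time: 2.35
tool_pos: [393.3, -244.7, 148.9]
tcp_rot: [-179.9, -0.1, 93.0]
ft_force: [0.9, 0.1, 0.2]
finger_gap: 59.9
grip_force: 0.0
target [ 391.5 -245.    66.    93. ] now [ 393.3 -244.7  148.9] [-1.799e+02 -1.000e-01  9.300e+01] shift [-0.0003 -0.0016  0.0829] turn -0.0
```

```bash
python3 -m handwheel '[[0,-0.001,0.02,0,0,0,0.06],[0,0,0.02,0,0,0,0.06],[0,0,0.02,0,0,0,0.06],[0,0,0.015,0,0,0,0.06],[0,0,0.008,0,0,0,0.06],[0,0,0,0,0,0,0.06],[0,0,0,0,0,0,0.03],[0,0,0,0,0,0,0.01]]' 60
python3 -m handwheel '[[0,0,0,0,0,0,0.005],[0,0,0,0,0,0,0.005],[0,0,0,0,0,0,0.005],[0,0,0,0,0,0,0.005],[0,0,0,0,0,0,0.005]]' 80
python3 -c "
from h import *
im,d,W=shot('scene','s1'); cv2.imwrite('pics/s1c.png',cv2.resize(im[60:220,180:400],None,fx=3,fy=3))"
```

```text
time: 3.02
tool_pos: [393.1, -247.7, 68.8]
tcp_rot: [179.9, 0.1, 92.9]
ft_force: [-0.5, 0.5, 0.0]
finger_gap: 36.6
grip_force: 0.0
time: 3.43
tool_pos: [393.4, -247.5, 68.9]
tcp_rot: [179.9, 0.1, 93.0]
ft_force: [-0.9, 0.1, 5.8]
finger_gap: 20.9
grip_force: 79.3
```

View pics/s1c.png

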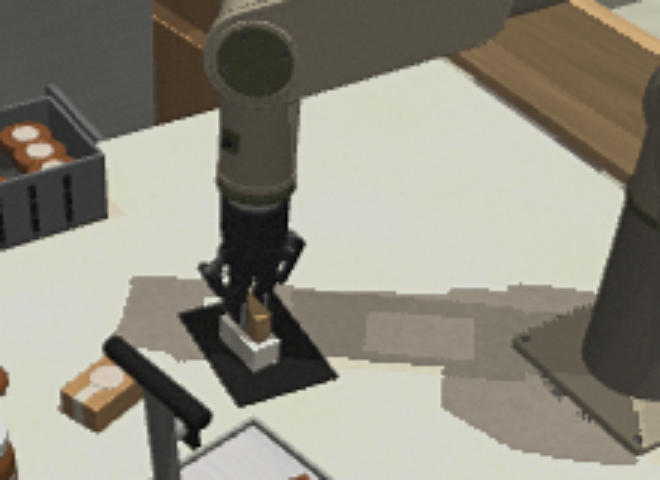

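The gripper holds the scraper by its wooden grip: opening 20.9 mm, and at crop (250,330) it stands between the fingers. I lift it and turn it to the press yaw.

```bash
python3 -m handwheel '[[0,0,-0.01,0,0,0,0.005],[0,0,-0.02,0,0,0,0.005],[0,0,-0.025,0,0,0,0.005],[0,0,-0.025,0,0,7,0.005],[0,0,-0.02,0,0,7,0.005],[0,0,0,0,0,7,0.005],[0,0,0,0,0,7,0.005],[0,0,0,0,0,7,0.005]]' 100
python3 -m handwheel '[[0,0,0,0,0,7,0.005],[0,0,0,0,0,7,0.005],[0,0,0,0,0,7,0.005],[0,0,0,0,0,7,0.005],[0,0,0,0,0,7,0.005],[0,0,0,0,0,7,0.005],[0,0,0,0,0,4.8,0.005],[0,0,0,0,0,0,0.005]]'
python3 go.py 27 -58 160 0 press
```

```text
time: 4.15
tool_pos: [392.5, -246.6, 168.5]
tcp_rot: [179.9, 0.0, 57.6]
ft_force: [-0.5, -0.1, -1.5]
finger_gap: 20.2
grip_force: 98.0
time: 4.82
tool_pos: [392.2, -246.4, 167.7]
tcp_rot: [-180.0, 0.0, 11.0]
ft_force: [0.3, 0.2, -2.5]
finger_gap: 20.6
grip_force: 98.0
target [565.8 -43.7 160.   11.2] now [ 392.2 -246.4  167.7] [-180.    0.   11.] shift [ 0.2089 -0.1661  0.0077] turn -0.2
```

```bash
python3 -m handwheel '[[0.02,-0.015,0,0,0,0,0.005],[0.027,-0.0215,0,0,0,0,0.005],[0.027,-0.0215,0,0,0,0,0.005],[0.027,-0.0215,0,0,0,0,0.005],[0.027,-0.0215,0,0,0,0,0.005],[0.027,-0.0215,0,0,0,0,0.005],[0.027,-0.0215,0,0,0,0,0.005],[0.02,-0.015,0.007,0,0,0,0.005]]'
python3 -m handwheel '[[0.007,-0.007,0,0,0,0,0.005],[0,0,0,0,0,0,0.005],[0,0,0,0,0,0,0.005]]'
python3 - <<'E'
from h import *
PO,PY=np.array([528,8.]),np.radians(11.2); c,s=np.cos(PY),np.sin(PY)
S=r.sense();print(S["tool_pos"],S["grip_force"])
for n in("scene","top"):
    im,d,W=shot(n,n+"2"); L=W.copy(); q=W[...,:2]-PO; L[...,0]=q[...,0]*c+q[...,1]*s; L[...,1]=-q[...,0]*s+q[...,1]*c
    # white foot points
    b=im.astype(int); m=(b.min(2)>150)&(L[...,2]>75)&(L[...,2]<135)&(abs(L[...,0]-27)<70)&(abs(L[...,1]+58)<60)
    P=L[m]; print(n,len(P)); 
    if len(P): print(np.percentile(P,[2,50,98],axis=0).round(1))
im=cv2.imread("pics/scene2.png"); cv2.imwrite("pics/s2c.png",cv2.resize(im[130:300,170:360],None,fx=3.5,fy=3.5))
E
```

```text
time: 5.48
tool_pos: [561.9, -49.0, 162.1]
tcp_rot: [180.0, -0.2, 11.5]
ft_force: [1.0, -1.0, -2.1]
finger_gap: 20.5
grip_force: 98.2
time: 5.73
tool_pos: [564.8, -43.2, 160.2]
tcp_rot: [180.0, 0.1, 11.3]
ft_force: [-0.1, -0.1, -1.9]
finger_gap: 20.1
grip_force: 98.1
[564.79473702 -43.20177471 160.17388861] 98.14505696296692
scene 41
[[ -7.1 -56.6 126.4]
 [ 45.9 -42.5 129.1]
 [ 64.6 -37.7 131.4]]
top 0
```

View pics/s2c.png

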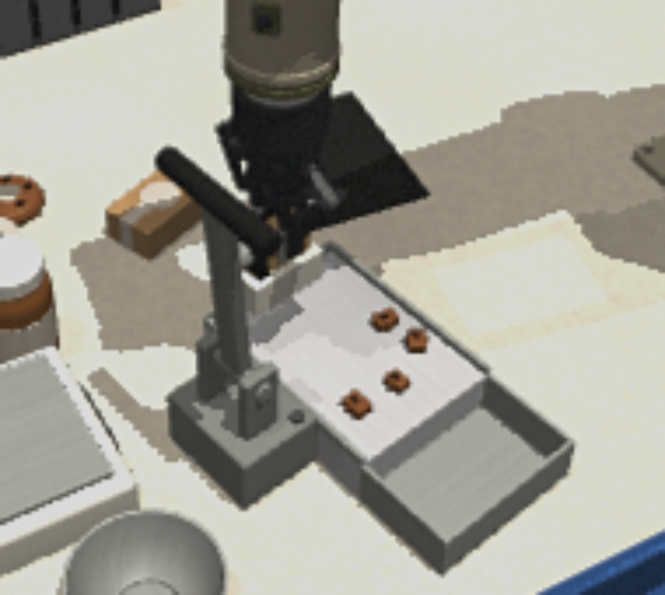

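The scraper hangs upright, aligned with the bed at its lip end (crop (285,270)), clear of the lever. All four bits lie ahead of it, at crop (385,320), (415,340), (397,380) and (357,403). I lower it and make the first stroke.

```bash
python3 -m handwheel '[[0,0,0.015,0,0,0,0.005],[0,0,0.015,0,0,0,0.005],[0,0,0.01,0,0,0,0.005],[0,0,0.006,0,0,0,0.005],[0,0,0.003,0,0,0,0.005],[0,0,0,0,0,0,0.005]]'
python3 -m handwheel '[[0,-0.010,0,0,0,0,0.005],[0,-0.012,0,0,0,0,0.005],[0,-0.012,0,0,0,0,0.005],[0,-0.012,0,0,0,0,0.005],[0,-0.012,0,0,0,0,0.005],[0,-0.012,0,0,0,0,0.005],[0,-0.012,0,0,0,0,0.005],[0,-0.012,0,0,0,0,0.005]]'
python3 -m handwheel '[[0,-0.012,0,0,0,0,0.005],[0,-0.012,0,0,0,0,0.005],[0,-0.012,0,0,0,0,0.005],[0,-0.012,0,0,0,0,0.005],[0,-0.008,0,0,0,0,0.005],[0,0,0,0,0,0,0.005],[0,0,0,0,0,0,0.005]]'
python3 go.py -31 -58 160 0 press
python3 -c "
from h import *
im,d,W=shot('scene','s3'); cv2.imwrite('pics/s3c.png',cv2.resize(im[130:300,170:360],None,fx=3.5,fy=3.5))"
```

```text
time: 6.33
tool_pos: [564.8, -43.7, 110.9]
tcp_rot: [-180.0, 0.1, 11.1]
ft_force: [-0.7, -0.2, -1.5]
finger_gap: 20.4
grip_force: 98.4
time: 7.0
tool_pos: [546.7, 50.4, 111.4]
tcp_rot: [180.0, -0.0, 11.2]
ft_force: [0.0, -1.6, -1.1]
finger_gap: 20.6
grip_force: 98.3
time: 7.58
tool_pos: [536.1, 104.3, 111.3]
tcp_rot: [180.0, -0.0, 11.2]
ft_force: [-0.0, 0.1, -2.1]
finger_gap: 20.4
grip_force: 98.2
target [508.9 -54.9 160.   11.2] now [536.1 104.3 111.3] [180.   -0.   11.2] shift [-0.0578  0.1508 -0.0487] turn 0.0
```

View pics/s3c.png

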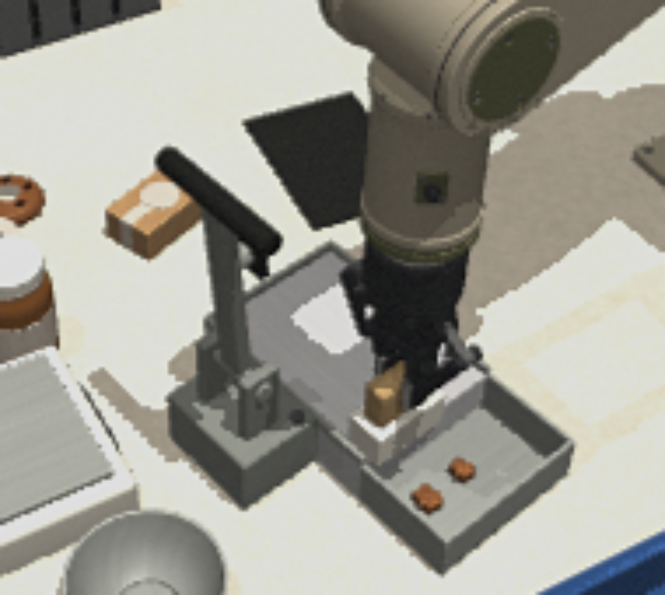

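The first stroke put two bits in the tray (crop (428,497) and (461,468)), and the scraper is past the open edge. I lift it, go back, and take the robot-side half.

```bash
python3 -m handwheel '[[0,0,-0.015,0,0,0,0.005],[0,0,-0.02,0,0,0,0.005],[0,0,-0.014,0,0,0,0.005],[-0.007,0.018,0,0,0,0,0.005],[-0.009,0.023,0,0,0,0,0.005],[-0.009,0.023,0,0,0,0,0.005],[-0.009,0.023,0,0,0,0,0.005],[-0.009,0.023,0,0,0,0,0.005]]'
python3 -m handwheel '[[-0.009,0.023,0,0,0,0,0.005],[-0.006,0.018,0,0,0,0,0.005],[0,0,0,0,0,0,0.005],[0,0,0,0,0,0,0.005]]'
python3 go.py -31 -58 111 0 press
```

```text
time: 8.3
tool_pos: [515.1, -14.2, 160.4]
tcp_rot: [180.0, -0.0, 11.1]
ft_force: [0.3, 0.2, -1.3]
finger_gap: 20.4
grip_force: 98.2
time: 8.63
tool_pos: [508.4, -57.0, 160.4]
tcp_rot: [180.0, -0.0, 11.0]
ft_force: [-0.0, 0.1, -2.0]
finger_gap: 20.4
grip_force: 98.4
target [508.9 -54.9 111.   11.2] now [508.4 -57.  160.4] [180.  -0.  11.] shift [ 0.0008 -0.002   0.0494] turn -0.2
```

```bash
python3 -m handwheel '[[0.001,0,0.015,0,0,0,0.005],[0,0,0.015,0,0,0,0.005],[0,0,0.01,0,0,0,0.005],[0,0,0.006,0,0,0,0.005],[0,0,0.003,0,0,0,0.005],[0,0,0,0,0,0,0.005]]'
python3 -m handwheel '[[0,-0.010,0,0,0,0,0.005],[0,-0.012,0,0,0,0,0.005],[0,-0.012,0,0,0,0,0.005],[0,-0.012,0,0,0,0,0.005],[0,-0.012,0,0,0,0,0.005],[0,-0.012,0,0,0,0,0.005],[0,-0.012,0,0,0,0,0.005],[0,-0.012,0,0,0,0,0.005]]'
python3 -m handwheel '[[0,-0.012,0,0,0,0,0.005],[0,-0.012,0,0,0,0,0.005],[0,-0.012,0,0,0,0,0.005],[0,-0.012,0,0,0,0,0.005],[0,-0.010,0,0,0,0,0.005],[0,0,0,0,0,0,0.005],[0,0,0,0,0,0,0.005]]'
python3 -m handwheel '[[0,0,-0.015,0,0,0,0.005],[0,0,-0.02,0,0,0,0.005],[0,0,-0.02,0,0,0,0.005],[0,0.02,0,0,0,0,0.005],[0,0.025,0,0,0,0,0.005],[0,0.025,0,0,0,0,0.005],[0,0.025,0,0,0,0,0.005],[0,0,0,0,0,0,0.005]]'
python3 - <<'E'
from h import *
PO,PY=np.array([528,8.]),np.radians(11.2); c,s=np.cos(PY),np.sin(PY)
im,d,W=shot('scene','s4'); cv2.imwrite('pics/s4c.png',cv2.resize(im[130:300,170:360],None,fx=3.5,fy=3.5))
q=W[...,:2]-PO;x=q[...,0]*c+q[...,1]*s;y=-q[...,0]*s+q[...,1]*c
b=im.astype(int)
m=(b[...,2]-b[...,0]>40)&(W[...,2]<65)&(abs(x)<75)&(y>-100)&(y<200)
k,l,st,_=cv2.connectedComponentsWithStats(m.astype(np.uint8))
for i in range(1,k):
    if st[i,4]>4: print(st[i,4],np.median(x[l==i]).round(),np.median(y[l==i]).round(),np.median(W[...,2][l==i]).round())
E
python3 go.py 387 -248 175 93
```

```text
time: 9.13
tool_pos: [509.4, -54.9, 111.0]
tcp_rot: [-180.0, 0.0, 11.2]
ft_force: [0.4, -0.1, -1.8]
finger_gap: 19.9
grip_force: 98.3
time: 9.8
tool_pos: [491.0, 38.3, 111.4]
tcp_rot: [180.0, -0.0, 11.2]
ft_force: [0.6, -0.7, -1.9]
finger_gap: 20.5
grip_force: 98.3
time: 10.38
tool_pos: [480.0, 94.3, 111.3]
tcp_rot: [180.0, 0.0, 11.3]
ft_force: [0.6, -0.3, -2.0]
finger_gap: 20.4
grip_force: 98.3
time: 11.05
tool_pos: [499.2, -3.7, 166.5]
tcp_rot: [179.9, -0.0, 11.0]
ft_force: [-0.4, 0.5, -1.4]
finger_gap: 20.6
grip_force: 98.6
33 -61.0 114.0 22.0
26 -33.0 127.0 21.0
28 -4.0 142.0 16.0
41 38.0 145.0 16.0
target [ 387. -248.  175.   93.] now [498.8  -1.9 166.4] [180.  -0.  11.] shift [-0.1566  0.2203 -0.0085] turn -82.0
```

View pics/s4c.png

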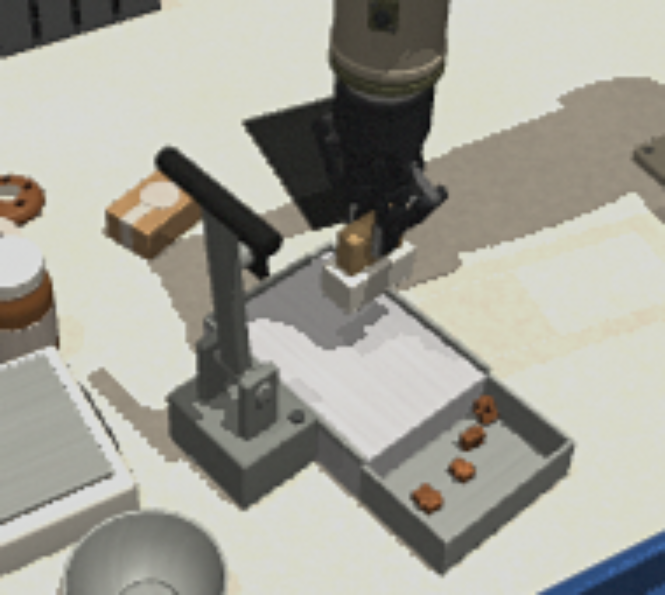

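All four bits lie in the tray (z about 16–22 mm), at crop (486,408), (472,437), (461,468) and (428,497), and the bed is clear. The mat fits the scraper at its current yaw, so I take it straight back.

```bash
python3 -m handwheel '[[-0.012,0.015,0,0,0,0,0.005],[-0.017,0.0235,0,0,0,0,0.005],[-0.017,0.0235,0,0,0,0,0.005],[-0.017,0.0235,0,0,0,0,0.005],[-0.017,0.0235,0,0,0,0,0.005],[-0.017,0.0235,0,0,0,0,0.005],[-0.017,0.0235,0,0,0,0,0.005],[-0.017,0.0235,0,0,0,0,0.005]]'
python3 -m handwheel '[[-0.017,0.0235,0,0,0,0,0.005],[-0.013,0.014,0,0,0,0,0.005],[0,0,0,0,0,0,0.005],[0,0,0,0,0,0,0.005]]'
python3 go.py 382 -249 69 11
```

```text
time: 11.77
tool_pos: [404.1, -201.6, 166.3]
tcp_rot: [-180.0, -0.0, 11.2]
ft_force: [1.0, -0.6, -2.2]
finger_gap: 20.9
grip_force: 98.5
time: 12.1
tool_pos: [382.2, -243.8, 166.2]
tcp_rot: [-180.0, -0.0, 11.0]
ft_force: [-1.0, -0.4, -1.9]
finger_gap: 20.4
grip_force: 98.7
target [ 382. -249.   69.   11.] now [ 382.2 -243.8  166.2] [-180.   -0.   11.] shift [-0.0013  0.0051  0.0972] turn 0.0
```

```bash
python3 -m handwheel '[[0,0.003,0.02,0,0,0,0.005],[0,0.002,0.025,0,0,0,0.005],[0,0,0.025,0,0,0,0.005],[0,0,0.016,0,0,0,0.005],[0,0,0.006,0,0,0,0.005],[0,0,0.004,0,0,0,0.005],[0,0,0,0,0,0,0.005],[0,0,0,0,0,0,0.005]]'
python3 -m handwheel '[[0,0,0,0,0,0,0.03],[0,0,0,0,0,0,0.05],[0,0,0,0,0,0,0.05],[0,0,0,0,0,0,0.05],[0,0,-0.01,0,0,0,0.05],[0,0,-0.02,0,0,0,0.06],[0,0,-0.03,0,0,0,0.075],[0,0,-0.03,0,0,0,0.075]]'
python3 -m handwheel '[[0,0,-0.02,0,0,0,0.075],[0,0,0,0,0,0,0.075],[0,0,0,0,0,0,0.075]]'
python3 - <<'E'
from h import *
D={n:shot(n,n+"5") for n in("scene","top")}
for n in D:
    im,_,W=D[n]
    for nm,(x0,x1,y0,y1,lo,hi) in dict(foot=(300,480,-340,-150,30,44),grip=(300,480,-340,-150,66,85),carton=(480,680,-350,-150,29,44)).items():
        m=(W[...,2]>lo)&(W[...,2]<hi)&(W[...,0]>x0)&(W[...,0]<x1)&(W[...,1]>y0)&(W[...,1]<y1); P=W[m]
        if len(P)>8: print(n,nm,len(P),[np.round(q,1) for q in cv2.minAreaRect(P[:,:2].astype(np.float32))],np.median(P[:,2]).round(1))
E
python3 go.py 579 -248 150 21
```

```text
time: 12.77
tool_pos: [384.5, -248.5, 71.4]
tcp_rot: [179.9, -0.1, 11.2]
ft_force: [0.1, -0.6, -1.3]
finger_gap: 20.3
grip_force: 98.8
time: 13.43
tool_pos: [382.8, -247.9, 161.3]
tcp_rot: [-179.9, 0.1, 11.2]
ft_force: [0.9, 0.1, 0.8]
finger_gap: 75.1
grip_force: 0.0
time: 13.68
tool_pos: [384.5, -249.2, 182.7]
tcp_rot: [179.8, -0.2, 11.2]
ft_force: [-0.4, 0.5, -1.0]
finger_gap: 75.1
grip_force: 0.0
scene foot 104 [array([ 389.9, -235.8]), array([34.8, 77.8]), np.float64(82.2)] 37.5
scene grip 95 [array([ 389.3, -244.4]), array([60.5, 24.5]), np.float64(7.7)] 75.6
scene carton 273 [array([ 589.2, -242.5]), array([74.3, 59.9]), np.float64(20.8)] 35.6
top foot 72 [array([ 403.9, -246.8]), array([43. , 36.5]), np.float64(11.2)] 37.7
top grip 95 [array([ 392.6, -248.6]), array([51.6, 22.1]), np.float64(11.6)] 76.2
top carton 562 [array([ 578.7, -251.6]), array([96.3, 56.9]), np.float64(21.2)] 36.7
target [ 579. -248.  150.   21.] now [ 383.2 -248.2  179.9] [-180.     0.    11.2] shift [0.1921 0.0378 0.0298] turn -9.8
```

The scraper stands upright on the mat, let go (foot top 37.5, grip top 76 mm), and the carton is unmoved at (579,-249), yaw 21°. I go to it next.

```bash
python3 -m handwheel '[[0,0,0,0,0,-5,0.082],[0,0,0,0,0,-4.9,0.082],[0.024,0.001,0,0,0,0,0.082],[0.028,0.001,0,0,0,0,0.082],[0.028,0,0.005,0,0,0,0.082],[0.028,0,0.005,0,0,0,0.082],[0.028,0,0.005,0,0,0,0.082],[0.028,0,0.005,0,0,0,0.082]]' 50
python3 -m handwheel '[[0.016,0,0.005,0,0,0,0.082],[0,0,0,0,0,0,0.082],[0,0,0,0,0,0,0.082]]'
python3 go.py 579 -249 26 21.2
```

```text
time: 14.45
tool_pos: [537.5, -190.1, 158.1]
tcp_rot: [-179.9, 0.1, 21.1]
ft_force: [0.3, -0.2, 0.6]
finger_gap: 82.1
grip_force: 0.0
time: 14.7
tool_pos: [551.3, -184.5, 153.0]
tcp_rot: [-179.8, 0.2, 21.2]
ft_force: [-0.2, -0.6, 0.4]
finger_gap: 82.0
grip_force: 0.0
target [ 579.  -249.    26.    21.2] now [ 551.3 -184.5  153. ] [-179.8    0.2   21.2] shift [0.0029 0.0705 0.1268] turn -0.0
```

```bash
python3 -m handwheel '[[0.003,0.02,0,0,0,0,0.082],[0,0.025,0,0,0,0,0.082],[0,0.02,0.01,0,0,0,0.082],[0,0.0055,0.025,0,0,0,0.082],[0,0,0.03,0,0,0,0.082],[0,0,0.03,0,0,0,0.082],[0,0,0.02,0,0,0,0.082],[0,0,0.012,0,0,0,0.082]]'
python3 -m handwheel '[[0,0,0,0,0,0,0.082],[0,0,0,0,0,0,0.082]]'
python3 go.py 579 -249 26 21.2
```

```text
time: 15.37
tool_pos: [577.0, -249.7, 24.4]
tcp_rot: [-179.7, 0.2, 21.0]
ft_force: [-0.4, 0.2, 0.2]
finger_gap: 82.1
grip_force: 0.0
time: 15.53
tool_pos: [579.6, -250.4, 28.3]
tcp_rot: [-180.0, 0.1, 21.0]
ft_force: [1.1, 0.8, 0.3]
finger_gap: 82.1
grip_force: 0.0
target [ 579.  -249.    26.    21.2] now [ 579.6 -250.4   28.3] [-1.8e+02  1.0e-01  2.1e+01] shift [-0.0001 -0.0015  0.0023] turn -0.2
```

```bash
python3 -m handwheel '[[0,-0.001,0.002,0,0,0,0.06],[0,0,0,0,0,0,0.05],[0,0,0,0,0,0,0.045],[0,0,0,0,0,0,0.045],[0,0,0,0,0,0,0.045],[0,0,0,0,0,0,0.045]]' 60
python3 -m handwheel '[[0,0,-0.01,0,0,0,0.045],[0,0,-0.02,0,0,0,0.045],[0,0,-0.025,0,0,0,0.045],[0,0,-0.03,0,0,0,0.045],[0,0,-0.025,0,0,5,0.045],[0,0,-0.01,0,0,4.8,0.045],[0,0,0,0,0,0,0.045],[0,0,0,0,0,0,0.045]]'
python3 go.py 0 0 145 0 press
python3 - <<'E'
from h import *
S=r.sense();print(S["tool_pos"])
for n in("scene","top"):
    im,_,W=shot(n,n+"6"); b=im.astype(int); p=W-np.append(S["tool_pos"][:2],0)
    m=(b[...,2]-b[...,0]>25)&(W[...,2]>90)&(W[...,2]<175)&(np.hypot(p[...,0],p[...,1])<90); P=W[m]
    if len(P)>5:
        a=np.radians(11.2); q=p[m]; x=q[:,0]*np.cos(a)+q[:,1]*np.sin(a); y=-q[:,0]*np.sin(a)+q[:,1]*np.cos(a)
        print(n,len(P),np.percentile(x,[1,50,99]).round(1),np.percentile(y,[1,50,99]).round(1),np.percentile(P[:,2],[1,50,99]).round(1))
E
```

```text
time: 16.03
tool_pos: [581.4, -249.9, 28.6]
tcp_rot: [179.9, -0.1, 21.1]
ft_force: [-1.2, -0.2, 6.8]
finger_gap: 55.0
grip_force: 65.4
time: 16.7
tool_pos: [580.5, -249.5, 147.4]
tcp_rot: [179.9, -0.1, 11.4]
ft_force: [-0.0, -0.2, -1.9]
finger_gap: 54.8
grip_force: 64.6
target [528.    8.  145.   11.2] now [ 580.5 -249.5  147.4] [ 1.799e+02 -1.000e-01  1.140e+01] shift [-0.0004 -0.2628  0.0021] turn 0.2
[ 580.4747589  -249.46390306  147.43631781]
scene 310 [-49.4  23.9  45. ] [-23.7  25.7  32.3] [119.7 145.8 157.9]
top 128 [-51.9  23.   43. ] [-26.2   9.1  27.4] [134.5 153.3 156.3]
```

The carton is held at 55 mm opening, bottom about 28.6 mm under the TCP and 3 mm off along x. I carry it over the bed.

```bash
python3 -m handwheel '[[0,-0.02,0,0,0,0,0.045],[0,-0.03,0,0,0,0,0.045],[0,-0.03,0,0,0,0,0.045],[0,-0.03,0,0,0,0,0.045],[0,-0.03,0,0,0,0,0.045],[0,-0.03,0,0,0,0,0.045],[0.001,-0.03,0,0,0,0,0.045],[0.001,-0.03,0,0,0,0,0.045]]'
python3 -m handwheel '[[0.001,-0.02,0,0,0,0,0.045],[0,-0.013,0,0,0,0,0.045],[0,0,0.01,0,0,0,0.045],[0,0,0.01,0,0,0,0.045],[0,0,0,0,0,0,0.045],[0,0,0,0,0,0,0.045]]'
python3 go.py 3 0 74 0 press
```

```text
time: 17.47
tool_pos: [535.2, -21.8, 144.3]
tcp_rot: [-179.9, 0.2, 11.4]
ft_force: [0.7, 0.2, -0.3]
finger_gap: 55.1
grip_force: 64.5
time: 17.97
tool_pos: [530.5, 8.2, 124.4]
tcp_rot: [-180.0, 0.2, 11.2]
ft_force: [0.2, -0.8, -1.3]
finger_gap: 55.0
grip_force: 64.6
target [530.9   8.6  74.   11.2] now [530.5   8.2 124.4] [-180.     0.2   11.2] shift [ 0.0007 -0.0003  0.0504] turn 0.0
```

```bash
python3 -m handwheel '[[0,0,0.015,0,0,0,0.045],[0,0,0.015,0,0,0,0.045],[0,0,0.012,0,0,0,0.045],[0,0,0.005,0,0,0,0.045],[0,0,0.003,0,0,0,0.045],[0,0,0.001,0,0,0,0.045],[0,0,0,0,0,0,0.045],[0,0,0,0,0,0,0.045]]'
python3 -m handwheel '[[0,0,0,0,0,0,0.06],[0,0,0,0,0,0,0.07],[0,0,0,0,0,0,0.075],[0,0,0,0,0,0,0.075],[0,0,-0.015,0,0,0,0.075],[0,0,-0.025,0,0,0,0.075],[0,0,-0.03,0,0,0,0.075],[0,0,-0.03,0,0,0,0.075]]'
python3 -m handwheel '[[-0.01,0,-0.035,0,0,0,0.075],[-0.02,0,-0.035,0,0,0,0.075],[-0.03,0,-0.035,0,0,0,0.075],[-0.03,0,-0.035,0,0,0,0.075],[-0.03,0,-0.03,0,0,0,0.075],[0,0,-0.02,0,0,0,0.075],[0,0,0,0,0,0,0.05],[0,0,0,0,0,0,0.05]]'
python3 - <<'E'
from h import *
PO,PY=np.array([528,8.]),np.radians(11.2); c,s=np.cos(PY),np.sin(PY)
for n in("scene","top"):
    im,_,W=shot(n,n+"7"); q=W[...,:2]-PO;x=q[...,0]*c+q[...,1]*s;y=-q[...,0]*s+q[...,1]*c; z=W[...,2]
    b=im.astype(int)
    m=(z>74)&(z<90)&(abs(x)<70)&(abs(y)<60)&(b[...,2]-b[...,0]>-20); P=np.stack([x[m],y[m]],1)
    if len(P)>20: print("carton",n,len(P),[np.round(v,1) for v in cv2.minAreaRect(P.astype(np.float32))],np.median(z[m]).round(1))
    m=(z>230)&(z<330)&(x>90)&(x<190)&(abs(y)<75)&(b.max(2)<70); print("bar",n,m.sum(), np.percentile(x[m],[5,50,95]).round(1),np.percentile(y[m],[2,50,98]).round(1),np.percentile(z[m],[5,50,95]).round(1)) if m.sum() else 0
im=cv2.imread("pics/scene7.png"); cv2.imwrite("pics/s7c.png",cv2.resize(im[130:300,170:360],None,fx=3.5,fy=3.5))
E
python3 go.py 137 40 350 90 press
```

```text
time: 18.63
tool_pos: [532.2, 9.1, 76.1]
tcp_rot: [180.0, -0.1, 11.3]
ft_force: [0.1, 0.9, -0.3]
finger_gap: 54.8
grip_force: 64.7
time: 19.3
tool_pos: [530.9, 9.3, 175.9]
tcp_rot: [-180.0, 0.1, 11.3]
ft_force: [-0.0, 0.6, -0.2]
finger_gap: 75.0
grip_force: 0.0
time: 19.97
tool_pos: [420.6, -13.2, 360.0]
tcp_rot: [179.9, -0.2, 11.3]
ft_force: [-0.1, -0.6, -0.9]
finger_gap: 52.6
grip_force: 0.0
carton scene 510 [array([-0. ,  1.2]), array([100.4,  59.6]), np.float64(0.5)] 80.7
bar scene 466 [129.8 139.1 145.4] [-49.7  11.2  61.2] [237.1 303.2 309.3]
carton top 545 [array([ 2.5, -1.9]), array([94.1, 56. ]), np.float64(0.4)] 81.5
bar top 476 [103.3 130.6 140.9] [-55.4   0.2  55. ] [240.5 306.8 311. ]
target [654.6  73.8 350.  101.2] now [420.  -13.  357.1] [-1.80e+02  1.00e-01  1.13e+01] shift [ 0.2471 -0.0392  0.0069] turn -89.9
```

View pics/s7c.png

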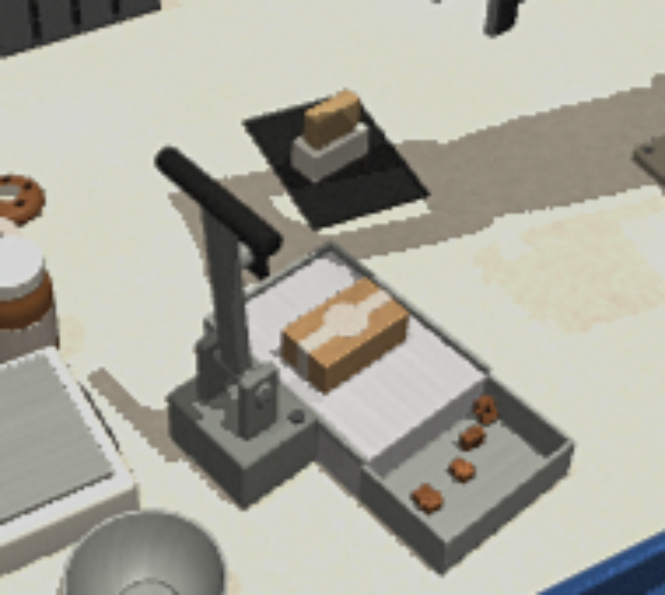

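The carton lies flat and centred on the bed within about 2 mm (crop (345,335)). The scraper stands on the mat at (330,135), and the bar is where the text says. I turn to yaw 101° and go above the bar's tray-side end.

```bash
python3 -m handwheel '[[0,0,0,0,0,-7,0.05],[0,0,0,0,0,-7,0.05],[0,0,0,0,0,-7,0.05],[0,0,0,0,0,-7,0.05],[0,0,0,0,0,-7,0.05],[0,0,0,0,0,-7,0.05],[0,0,0,0,0,-7,0.05],[0,0,0,0,0,-7,0.05]]'
python3 -m handwheel '[[0,0,0,0,0,-7,0.05],[0,0,0,0,0,-7,0.05],[0,0,0,0,0,-7,0.05],[0,0,0,0,0,-7,0.05],[0,0,0,0,0,-6,0.05],[0,0,0,0,0,0,0.05],[0,0,0,0,0,0,0.05]]'
python3 go.py 137 40 360 90 press
```

```text
time: 20.73
tool_pos: [419.8, -12.8, 355.8]
tcp_rot: [-179.8, 0.1, 67.6]
ft_force: [-1.4, 0.3, 0.2]
finger_gap: 49.5
grip_force: 0.0
time: 21.32
tool_pos: [419.9, -12.8, 356.4]
tcp_rot: [-179.8, -0.1, 101.1]
ft_force: [-0.2, -0.2, -0.2]
finger_gap: 49.8
grip_force: 0.0
target [654.6  73.8 360.  101.2] now [419.9 -12.8 356.4] [-1.798e+02 -1.000e-01  1.011e+02] shift [ 0.0399  0.247  -0.0042] turn -0.1
```

```bash
python3 -m handwheel '[[0.004,0.02,-0.004,0,0,0,0.05],[0.005,0.03,0,0,0,0,0.05],[0.005,0.03,0,0,0,0,0.05],[0.005,0.03,0,0,0,0,0.05],[0.005,0.03,0,0,0,0,0.05],[0.005,0.03,0,0,0,0,0.05],[0.005,0.03,0,0,0,0,0.05],[0.004,0.03,0,0,0,0,0.05]]'
python3 -m handwheel '[[0.002,0.017,0,0,0,0,0.05],[0,0,0,0,0,0,0.05],[0,0,0,0,0,0,0.05]]'
python3 go.py 137 40 299 90 press
```

```text
time: 21.98
tool_pos: [639.4, 70.1, 360.5]
tcp_rot: [-179.9, -0.0, 101.1]
ft_force: [0.2, -0.1, 0.4]
finger_gap: 49.7
grip_force: 0.0
time: 22.23
tool_pos: [654.7, 74.9, 359.7]
tcp_rot: [-179.8, -0.0, 101.1]
ft_force: [-0.4, 0.1, 0.2]
finger_gap: 50.1
grip_force: 0.0
target [654.6  73.8 299.  101.2] now [654.7  74.9 359.7] [-179.8   -0.   101.1] shift [-0.001  -0.0001  0.0607] turn -0.1
```

```bash
python3 -m handwheel '[[0,0,0.015,0,0,0,0.05],[0,0,0.02,0,0,0,0.05],[0,0,0.015,0,0,0,0.05],[0,0,0.01,0,0,0,0.05],[0,0,0,0,0,0,0.05],[0,0,0,0,0,0,0.03],[0,0,0,0,0,0,0.015],[0,0,0,0,0,0,0.01]]' 50
python3 -m handwheel '[[0,0,0,0,0,0,0.01],[0,0,0,0,0,0,0.01],[0,0,0,0,0,0,0.01]]'
python3 - <<'E'
from h import *
print(r.sense()["tool_pos"])
n=16; q=np.linspace(0,1.658,n+1); x=120-190*np.cos(1.658-q); z=110+190*np.sin(1.658-q)
print(np.c_[np.diff(x),-np.diff(z)].round(1).tolist())
E
```

```text
time: 22.9
tool_pos: [653.6, 74.2, 304.0]
tcp_rot: [-179.9, 0.0, 101.2]
ft_force: [-13.3, -2.5, 3.6]
finger_gap: 18.5
grip_force: 48.7
time: 23.15
tool_pos: [653.4, 74.1, 304.0]
tcp_rot: [-179.9, 0.0, 101.2]
ft_force: [-11.3, -1.7, 5.0]
finger_gap: 17.8
grip_force: 48.7
[653.39179178  74.13582049 303.99769891]
[[-19.7, -0.7], [-19.6, 1.3], [-19.4, 3.4], [-18.9, 5.4], [-18.3, 7.3], [-17.4, 9.1], [-16.4, 10.9], [-15.2, 12.5], [-13.8, 14.0], [-12.3, 15.4], [-10.6, 16.6], [-8.8, 17.6], [-7.0, 18.4], [-5.0, 19.0], [-3.0, 19.4], [-1.0, 19.7]]
```

The bar is pinched (17.8 mm opening, 49 N). I follow its arc down, first half now, with a stronger grip.

```bash
python3 -m handwheel '[[0,-0.0197,-0.0007,0,0,0,0.01],[0,-0.0196,0.0013,0,0,0,0.01],[0,-0.0194,0.0034,0,0,0,0.01],[0,-0.0189,0.0054,0,0,0,0.01],[0,-0.0183,0.0073,0,0,0,0.01],[0,-0.0174,0.0091,0,0,0,0.01],[0,-0.0164,0.0109,0,0,0,0.01],[0,-0.0152,0.0125,0,0,0,0.01]]' 80
python3 go.py -14.2 40 243.5 90 press
```

```text
time: 23.82
tool_pos: [514.4, 46.0, 258.1]
tcp_rot: [179.4, 0.1, 101.3]
ft_force: [3.1, -0.5, 7.5]
finger_gap: 17.0
grip_force: 89.2
target [506.3  44.5 243.5 101.2] now [514.4  46.  258.1] [1.794e+02 1.000e-01 1.013e+02] shift [ 0.0002 -0.0084  0.0145] turn 0.1
```

```bash
python3 -m handwheel '[[0,-0.0138,0.014,0,0,0,0.01],[0,-0.0123,0.0154,0,0,0,0.01],[0,-0.0106,0.0166,0,0,0,0.01],[0,-0.0088,0.0176,0,0,0,0.01],[0,-0.007,0.0184,0,0,0,0.01],[0,-0.005,0.019,0,0,0,0.01],[0,-0.003,0.0194,0,0,0,0.01],[0,-0.001,0.0197,0,0,0,0.01]]'
python3 -m handwheel '[[0,0,0.001,0,0,0,0.01],[0,0,0,0,0,0,0.01],[0,0,0,0,0,0,0.01]]'
python3 go.py -70 40 110 90 press
```

```text
time: 24.48
tool_pos: [449.9, 32.5, 113.1]
tcp_rot: [-179.7, 0.1, 101.2]
ft_force: [-18.2, -10.3, 12.7]
finger_gap: 17.1
grip_force: 111.3
time: 24.73
tool_pos: [449.6, 32.9, 111.7]
tcp_rot: [-179.6, 0.1, 101.3]
ft_force: [-14.1, -13.5, 6.5]
finger_gap: 17.3
grip_force: 111.6
target [451.6  33.6 110.  101.2] now [449.6  32.9 111.7] [-1.796e+02  1.000e-01  1.013e+02] shift [0.0003 0.002  0.0017] turn 0.1
```

```bash
python3 -m handwheel '[[0,0.001,0.002,0,0,0,0.01],[0,0.001,0.002,0,0,0,0.01],[0,0,0.002,0,0,0,0.01],[0,0,0,0,0,0,0.01],[0,0,0,0,0,0,0.01],[0,0,0,0,0,0,0.01]]'
python3 - <<'E'
from h import *
PO,PY=np.array([528,8.]),np.radians(11.2); c,s=np.cos(PY),np.sin(PY)
for n in("scene","top"):
    im,_,W=shot(n,n+"8"); q=W[...,:2]-PO;x=q[...,0]*c+q[...,1]*s;y=-q[...,0]*s+q[...,1]*c; z=W[...,2]
    b=im.astype(int)
    for nm,m in dict(bar=(abs(x+70)<9)&(y>-62)&(y<-15)&(z>90)&(z<140),arm=(x>-50)&(x<60)&(abs(y)<10)&(z>95)&(z<150)).items():
        if m.sum()>5: print(n,nm,m.sum(),np.percentile(z[m],[5,50,95]).round(1),np.percentile(x[m],[5,95]).round(1),np.polyfit(x[m],z[m],1).round(3))
im=cv2.imread("pics/scene8.png"); cv2.imwrite("pics/s8c.png",cv2.resize(im[130:300,170:360],None,fx=3.5,fy=3.5))
E
```

```text
time: 25.23
tool_pos: [449.5, 32.9, 104.9]
tcp_rot: [-179.3, 0.0, 101.2]
ft_force: [-30.5, 9.2, 9.1]
finger_gap: 17.2
grip_force: 113.1
scene bar 68 [111.6 116.7 121.5] [-75.5 -61.3] [-0.351 93.021]
scene arm 184 [113.8 116.7 119.3] [-42.1  53.6] [2.00000e-03 1.16557e+02]
top bar 47 [112.4 118.3 121. ] [-78.2 -62.3] [8.90000e-02 1.23997e+02]
top arm 153 [114.1 117.1 120.3] [ 0.2 56. ] [-8.00000e-03  1.17524e+02]
```

View pics/s8c.png

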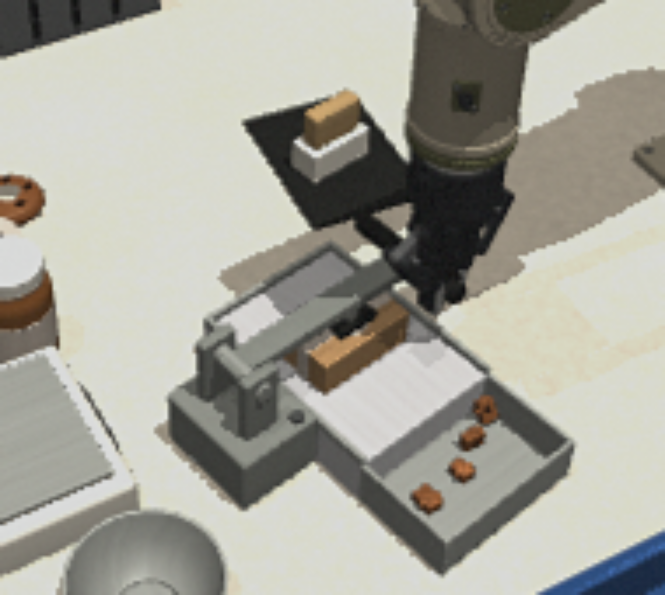

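The arm is level (its top at 117 mm, slope 0), so the lever is at its stop with the stamp on the carton (crop (350,325)). I swing it back up along the same arc.

```bash
python3 -m handwheel '[[0,0.001,-0.0197,0,0,0,0.01],[0,0.003,-0.0194,0,0,0,0.01],[0,0.005,-0.019,0,0,0,0.01],[0,0.007,-0.0184,0,0,0,0.01],[0,0.0088,-0.0176,0,0,0,0.01],[0,0.0106,-0.0166,0,0,0,0.01],[0,0.0123,-0.0154,0,0,0,0.01],[0,0.0138,-0.014,0,0,0,0.01]]' 60
python3 -m handwheel '[[0,0.0152,-0.0125,0,0,0,0.01],[0,0.0164,-0.0109,0,0,0,0.01],[0,0.0174,-0.0091,0,0,0,0.01],[0,0.0183,-0.0073,0,0,0,0.01],[0,0.0189,-0.0054,0,0,0,0.01],[0,0.0194,-0.0034,0,0,0,0.01],[0,0.0196,-0.0013,0,0,0,0.01],[0,0.0187,0.0007,0,0,0,0.01]]'
python3 -m handwheel '[[0,0,0,0,0,0,0.01],[0,0,0,0,0,0,0.01]]'
python3 go.py 137 40 299 90 press
```

```text
time: 26.0
tool_pos: [509.6, 45.3, 251.6]
tcp_rot: [-179.4, 0.1, 101.2]
ft_force: [-46.3, 4.2, 47.4]
finger_gap: 17.4
grip_force: 97.9
time: 26.67
tool_pos: [658.6, 75.4, 309.1]
tcp_rot: [179.1, 0.1, 101.3]
ft_force: [-61.8, -8.9, 65.6]
finger_gap: 17.2
grip_force: 81.4
time: 26.83
tool_pos: [655.9, 73.2, 307.1]
tcp_rot: [179.6, 0.2, 101.2]
ft_force: [-29.0, -8.7, 44.9]
finger_gap: 17.3
grip_force: 83.8
target [654.6  73.8 299.  101.2] now [655.9  73.2 307.1] [179.6   0.2 101.2] shift [ 0.0009 -0.0012  0.0081] turn 0.0
```

```bash
python3 -m handwheel '[[0,-0.001,0,0,0,0,0.03],[0,0,0,0,0,0,0.045],[0,0,0,0,0,0,0.05],[0,0,-0.01,0,0,0,0.05],[0,0,-0.02,0,0,0,0.05],[0,0,-0.025,0,0,0,0.05],[0,0,0,0,0,0,0.05],[0,0,0,0,0,0,0.05]]' 50
python3 - <<'E'
from h import *
PO,PY=np.array([528,8.]),np.radians(11.2); c,s=np.cos(PY),np.sin(PY)
for n in("scene","top"):
    im,_,W=shot(n,n+"9"); q=W[...,:2]-PO;x=q[...,0]*c+q[...,1]*s;y=-q[...,0]*s+q[...,1]*c; z=W[...,2]
    b=im.astype(int)
    m=(z>285)&(z<330)&(x>90)&(x<190)&(y>-62)&(y<0); print("bar",n,np.percentile(x[m],[5,50,95]).round(1),np.percentile(z[m],[5,50,95]).round(1)) if m.sum() else print(n,"nobar")
    m=(z>74)&(z<90)&(abs(x)<70)&(abs(y)<60); P=np.stack([x[m],y[m]],1)
    if len(P)>20: print("carton",n,len(P),[np.round(v,1) for v in cv2.minAreaRect(P.astype(np.float32))],np.median(z[m]).round(1))
E
python3 go.py -110 -10 340 0 press
```

```text
time: 27.5
tool_pos: [655.5, 74.7, 353.0]
tcp_rot: [179.7, 0.0, 101.3]
ft_force: [-0.5, 0.1, -0.4]
finger_gap: 50.1
grip_force: 0.0
bar scene [140.2 144.1 146. ] [295.  302.3 306.6]
carton scene 508 [array([-0.5,  0.6]), array([100.9,  61. ]), np.float64(0.7)] 80.7
bar top [127.1 134.  143.8] [300.3 307.6 310.8]
carton top 464 [array([ 1.4, -6.8]), array([48.1, 97.3]), np.float64(88.3)] 81.4
target [422.  -23.2 340.   11.2] now [654.5  74.6 349.7] [-180.    -0.   101.3] shift [-0.0504 -0.2471  0.0098] turn 90.1
```

The lever is back up, with the bar where it started, and the carton is unmoved. I retract and turn back to grasp the carton.

```bash
python3 -m handwheel '[[0,0,-0.012,0,0,0,0.05],[-0.008,-0.03,0,0,0,0,0.05],[-0.008,-0.036,0,0,0,0,0.05],[-0.008,-0.036,0,0,0,0,0.05],[-0.008,-0.036,0,0,0,0,0.05],[-0.008,-0.036,0,0,0,0,0.05],[-0.006,-0.036,0,0,0,0,0.05],[-0.004,-0.032,0,0,0,0,0.05]]'
python3 -m handwheel '[[0,0,0,0,0,7,0.075],[0,0,0,0,0,7,0.075],[0,0,0,0,0,7,0.075],[0,0,0,0,0,7,0.075],[0,0,0,0,0,7,0.075],[0,0,0,0,0,7,0.075],[0,0,0,0,0,7,0.075],[0,0,0,0,0,7,0.075]]'
python3 -m handwheel '[[0,0,0,0,0,7,0.075],[0,0,0,0,0,7,0.075],[0,0,0,0,0,7,0.075],[0,0,0,0,0,7,0.075],[0,0,0,0,0,6,0.075],[0,0,0,0,0,0,0.075]]'
python3 go.py 2 0 180 0 press
```

```text
time: 28.27
tool_pos: [424.8, -22.4, 361.8]
tcp_rot: [-179.9, -0.0, 101.3]
ft_force: [0.4, -0.9, 0.6]
finger_gap: 50.0
grip_force: 0.0
time: 28.93
tool_pos: [426.6, -21.8, 362.1]
tcp_rot: [-180.0, 0.0, 44.9]
ft_force: [0.1, 0.1, -0.5]
finger_gap: 75.1
grip_force: 0.0
time: 29.43
tool_pos: [426.7, -21.8, 362.0]
tcp_rot: [-180.0, 0.0, 11.0]
ft_force: [-0.2, 0.0, -0.3]
finger_gap: 74.8
grip_force: 0.0
target [530.    8.4 180.   11.2] now [426.7 -21.8 362. ] [-180.    0.   11.] shift [ 0.1073 -0.0099  0.182 ] turn -0.2
```

```bash
python3 -m handwheel '[[0.012,-0.001,0.02,0,0,0,0.078],[0.017,-0.002,0.028,0,0,0,0.078],[0.018,-0.002,0.03,0,0,0,0.078],[0.018,-0.002,0.03,0,0,0,0.078],[0.018,-0.002,0.03,0,0,0,0.078],[0.017,-0.001,0.028,0,0,0,0.078],[0.0073,0,0.016,0,0,0,0.078],[0,0,0,0,0,0,0.078]]'
python3 -m handwheel '[[0,0,0.02,0,0,0,0.078],[0,0,0.025,0,0,0,0.078],[0,0,0.025,0,0,0,0.078],[0,0,0.02,0,0,0,0.078],[0,0,0.01,0,0,0,0.078],[0,0,0.004,0,0,0,0.078],[0,0,0,0,0,0,0.078],[0,0,0,0,0,0,0.078]]'
python3 go.py 2 0 74 0 press
```

```text
time: 30.1
tool_pos: [528.2, 9.5, 174.9]
tcp_rot: [-179.9, 0.5, 11.5]
ft_force: [-1.0, -0.2, -1.3]
finger_gap: 77.8
grip_force: 0.0
time: 30.77
tool_pos: [531.1, 8.8, 77.7]
tcp_rot: [180.0, -0.1, 11.3]
ft_force: [0.3, -0.2, -0.2]
finger_gap: 77.9
grip_force: 0.0
target [530.    8.4  74.   11.2] now [531.1   8.8  77.7] [ 1.80e+02 -1.00e-01  1.13e+01] shift [-0.0012  0.0002  0.0037] turn 0.1
```

```bash
python3 -m handwheel '[[-0.001,0,0.003,0,0,0,0.06],[0,0,0,0,0,0,0.05],[0,0,0,0,0,0,0.045],[0,0,0,0,0,0,0.045],[0,0,0,0,0,0,0.045],[0,0,0,0,0,0,0.045]]' 60
python3 -m handwheel '[[0,0,-0.01,0,0,0,0.045],[0,0,-0.02,0,0,0,0.045],[0,0,-0.025,0,0,0,0.045],[0,0,-0.025,0,0,0,0.045],[0,0,-0.02,0,0,0,0.045],[0,0,0,0,0,0,0.045],[0,0,0,0,0,0,0.045]]'
python3 - <<'E'
from h import *
for n in("scene","top"):
    z0=np.load(f"/tmp/{n}0.npz"); W=z0["W"]; im=z0["im"].astype(int); X,Y,Z=[W[...,i] for i in range(3)]
    m=(im[...,0]-im[...,2]>35)&(Z>53)&(Z<67)&(X>340)&(X<710)&(Y>250)&(Y<515)
    P=W[m]; print(n,m.sum(),np.percentile(P[:,0],[1,5,95,99]).round(),np.percentile(P[:,1],[1,5,95,99]).round(),[np.round(v,1) for v in cv2.minAreaRect(P[:,:2].astype(np.float32))])
    f=(abs(X-525)<120)&(abs(Y-400)<70); print("floor",np.median(Z[f]))
E
python3 go.py 525 400 180 0
```

```text
time: 31.27
tool_pos: [530.2, 8.6, 74.4]
tcp_rot: [180.0, -0.1, 11.3]
ft_force: [-1.0, 0.3, 6.1]
finger_gap: 55.3
grip_force: 65.2
time: 31.85
tool_pos: [530.2, 8.7, 174.7]
tcp_rot: [180.0, -0.2, 11.3]
ft_force: [-0.6, -0.6, -1.5]
finger_gap: 55.0
grip_force: 64.4
scene 1637 [344. 360. 634. 638.] [291. 294. 509. 511.] [array([488.5, 399.8]), array([219.7, 301.1]), np.float64(88.9)]
floor 5.029967904104135
top 995 [344. 356. 631. 635.] [288. 290. 505. 507.] [array([487.9, 397.8]), array([219.6, 295.8]), np.float64(89.2)]
floor 5.592572036018285
target [525. 400. 180.   0.] now [530.2   8.7 174.7] [180.   -0.2  11.3] shift [ 0.0715 -0.3847 -0.0054] turn 11.3
```

The crate's centre is (488,399) in both views and its floor is at 5 mm. I carry the carton there.

```bash
python3 -m handwheel '[[0.002,-0.02,0,0,0,0,0.045],[0.003,-0.03,0,0,0,0,0.045],[0.003,-0.033,0,0,0,0,0.045],[0.003,-0.033,0,0,0,0,0.045],[0.003,-0.033,0,0,0,0,0.045],[0.003,-0.033,0,0,0,0,0.045],[0.003,-0.033,0,0,0,0,0.045],[0.003,-0.033,0,0,0,0,0.045]]'
python3 -m handwheel '[[0.003,-0.033,0,0,0,0,0.045],[0.003,-0.033,0,0,0,0,0.045],[0.003,-0.033,0,0,0,0,0.045],[0.003,-0.03,0,0,0,0,0.045],[0,-0.014,0,0,0,0,0.045],[0,0,0,0,0,0,0.045],[0,0,0,0,0,0,0.045]]'
python3 go.py 488 399 35 11.3
```

```text
time: 32.52
tool_pos: [501.6, 257.6, 170.9]
tcp_rot: [180.0, 0.2, 11.3]
ft_force: [1.0, -0.0, -1.4]
finger_gap: 55.2
grip_force: 64.3
time: 33.1
tool_pos: [486.0, 398.7, 171.1]
tcp_rot: [179.9, 0.2, 11.4]
ft_force: [-0.3, 0.6, -1.9]
finger_gap: 54.2
grip_force: 64.3
target [488.  399.   35.   11.3] now [486.  398.7 171.1] [179.9   0.2  11.4] shift [ 2.300e-03 -1.000e-04  1.361e-01] turn 0.1
```

```bash
python3 -m handwheel '[[0,0,0.02,0,0,0,0.045],[0,0,0.03,0,0,0,0.045],[0,0,0.03,0,0,0,0.045],[0,0,0.025,0,0,0,0.045],[0,0,0.015,0,0,0,0.045],[0,0,0.010,0,0,0,0.045],[0,0,0,0,0,0,0.045],[0,0,0,0,0,0,0.045]]'
python3 -m handwheel '[[0,0,0.004,0,0,0,0.045],[0,0,0.0015,0,0,0,0.045],[0,0,0,0,0,0,0.045],[0,0,0,0,0,0,0.045]]'
python3 go.py 488 399 35 11.3
```

```text
time: 33.77
tool_pos: [487.3, 398.0, 42.9]
tcp_rot: [180.0, 0.0, 11.2]
ft_force: [0.3, -0.3, -1.5]
finger_gap: 55.0
grip_force: 64.4
time: 34.1
tool_pos: [487.5, 399.3, 38.4]
tcp_rot: [-180.0, -0.1, 11.3]
ft_force: [-0.4, 0.3, -0.9]
finger_gap: 54.9
grip_force: 64.4
target [488.  399.   35.   11.3] now [487.5 399.3  38.4] [-1.80e+02 -1.00e-01  1.13e+01] shift [0.0004 0.0004 0.0034] turn -0.0
```

```bash
python3 -m handwheel '[[0,0,0.003,0,0,0,0.045],[0,0,0,0,0,0,0.045],[0,0,0,0,0,0,0.06],[0,0,0,0,0,0,0.075],[0,0,0,0,0,0,0.078],[0,0,0,0,0,0,0.078],[0,0,-0.015,0,0,0,0.078],[0,0,-0.025,0,0,0,0.078]]'
python3 -m handwheel '[[0,0,-0.035,0,0,0,0.078],[0,0,-0.035,0,0,0,0.078],[0,0,-0.035,0,0,0,0.078],[-0.025,0.02,-0.03,0,0,0,0.078],[-0.035,0.03,-0.03,0,0,0,0.078],[-0.035,0.03,-0.02,0,0,0,0.078],[-0.02,0.02,0,0,0,0,0.078],[0,0,0,0,0,0,0.078]]'
python3 -m handwheel '[[0,0,0,0,0,0,0.078],[0,0,0,0,0,0,0.078]]'
python3 - <<'E'
from h import *
for n in("scene","top"):
    im,_,W=shot(n,n+"10"); X,Y,Z=[W[...,i] for i in range(3)]; b=im.astype(int)
    m=(b[...,2]-b[...,0]>0)&(Z>25)&(Z<60)&(abs(X-488)<130)&(abs(Y-399)<85); P=W[m]
    A=np.c_[P[:,:2],np.ones(len(P))]; k=abs(P[:,2]-np.median(P[:,2]))<5
    print(n,m.sum(),[np.round(v,1) for v in cv2.minAreaRect(P[k][:,:2].astype(np.float32))],np.median(P[:,2]),np.linalg.lstsq(A[k],P[k][:,2],rcond=None)[0][:2].round(3))
im=cv2.imread("pics/scene10.png"); cv2.imwrite("pics/s10c.png",cv2.resize(im[100:384,120:470],None,fx=2.1,fy=2.1))
E
```

```text
time: 34.77
tool_pos: [484.8, 397.4, 71.3]
tcp_rot: [179.8, 0.3, 11.3]
ft_force: [0.3, -0.1, -0.6]
finger_gap: 78.1
grip_force: 0.0
time: 35.43
tool_pos: [404.8, 292.0, 248.6]
tcp_rot: [180.0, -0.1, 11.2]
ft_force: [0.1, -1.3, -0.4]
finger_gap: 78.0
grip_force: 0.0
time: 35.6
tool_pos: [406.9, 295.0, 247.6]
tcp_rot: [-180.0, -0.1, 11.3]
ft_force: [-0.5, 0.2, 0.6]
finger_gap: 78.2
grip_force: 0.0
scene 877 [array([432.8, 398.2]), array([97.9, 56. ]), np.float64(11.4)] 40.6465450858477 [-0.001 -0.001]
top 325 [array([450.3, 397.7]), array([61.6, 56.7]), np.float64(10.9)] 40.826005088031266 [-0.004  0.   ]
```

View pics/s10c.png

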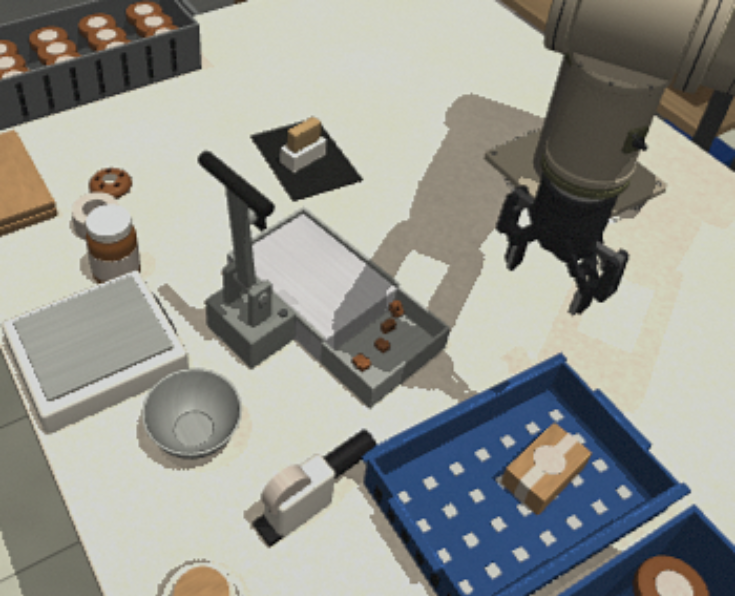

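The carton lies flat on the crate floor (top 40.7 mm, level). It was knocked about 5 cm along the crate after release, but it is well inside. The bits are in the tray, the scraper is on the mat, the lever is up and the bystanders are in place. I confirm it is at rest and hand in.

```bash
python3 -m handwheel '[[0,0,0,0,0,0,0.078],[0,0,0,0,0,0,0.078],[0,0,0,0,0,0,0.078],[0,0,0,0,0,0,0.078],[0,0,0,0,0,0,0.078],[0,0,0,0,0,0,0.078]]'
python3 - <<'E'
from h import *
im,_,W=shot("scene"); X,Y,Z=[W[...,i] for i in range(3)]; b=im.astype(int)
m=(b[...,2]-b[...,0]>0)&(Z>36)&(Z<46)&(abs(X-488)<130)&(abs(Y-399)<85)
c=cv2.minAreaRect(W[m][:,:2].astype(np.float32)); print(c,np.median(Z[m]))
if np.hypot(c[0][0]-432.8,c[0][1]-398.2)<4: print(r.hand_in())
E
```

```text
time: 36.2
tool_pos: [406.7, 294.8, 247.3]
tcp_rot: [180.0, 0.0, 11.3]
ft_force: [0.1, -0.3, 0.2]
finger_gap: 77.9
grip_force: 0.0
((431.7493896484375, 398.25885009765625), (99.21923828125, 55.89210510253906), 11.296671867370605) 40.83158626437925
the job is handed in; nothing more can be done
None
```

I handed the job in at 36 s, verdict not shown: all four cookie bits are in the crumb tray, the scraper is upright on its mat, the lever is up, and the one carton was stamped and lies flat in the crate, about 5 cm from where I set it down but well inside.

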